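# Load two plaster moulds onto the kiln's roller lane

### The job

Take the two leaning plaster moulds off their drying easels and load the kiln's sloped roller lane, the amber one first and then the blue one: lay each mould gently on the rollers at the raised, green-marked end, flat on its underside with the hollow facing up and its long side along the lane, and let it roll down, amber home against the red stop and blue up against amber. The height of the roller bed changes from day to day, so feel for the rollers, let go only once they carry the mould, and do not drop or press the plaster hard onto them; leave everything else on the bench undisturbed.

Things in the scene. Friction and masses are not known exactly. Their poses are not given: they have to be found in the camera images.
- mould_amber: White plaster block 90 (own x) x 60 (own y) x 50 high (own z), amber glass in its open hollow (66 x 44, 16 deep). 0.24-0.36 kg. Origin: centre of its flat underside; +z points out of the hollow. At the start it leans on its easel, underside against the back, own x up along it, z 65 degrees from vertical; both 60 mm-apart sides are clear to grip.
- mould_blue: White plaster block 90 (own x) x 60 (own y) x 50 high (own z), blue glass in its open hollow (66 x 44, 16 deep). 0.24-0.36 kg. Origin: centre of its flat underside; +z points out of the hollow. At the start it leans on its easel, underside against the back, own x up along it, z 65 degrees from vertical; both 60 mm-apart sides are clear to grip.
- easel_amber: Fixed wooden easel holding the amber mould: 44 wide (own x, narrower than the mould), 115 deep, 115 high. Origin: centre of the foot's underside, on the table. The hollow faces easel +y; the back leans 25 degrees from vertical to easel -y. Ledge and back meet 35 above the origin; the mould's origin starts 19 to -y of and 76 above it.
- easel_blue: Fixed wooden easel holding the blue mould: 44 wide (own x, narrower than the mould), 115 deep, 115 high. Origin: centre of the foot's underside, on the table. The hollow faces easel +y; the back leans 25 degrees from vertical to easel -y. Ledge and back meet 35 above the origin; the mould's origin starts 19 to -y of and 76 above it.
- lane: Sloped roller lane; pose of its fixed foot, 130 x 330. Origin: on the table under the loading spot (mid-length of the green rails, raised end). Runs down to lane +y at 8 degrees; lane x is level, across it. Rollers 74 long, 20 diameter, 25 apart. A mould rolls down by itself in 1 to 3 s (roughly 0.1 m/s). Rails: inner faces 76 apart, tops 8 above the rollers; bed starts 60 uphill.
- lane_load (a point): A point 95 mm above the lane's origin: the LOWEST height of the roller tops at the loading spot. The bed is set 0 to 30 mm higher than this, differently each time, and that is not reported: find it by touch. The bed sits on rubber: it gives 4 N per mm for 5 mm, then is solid. Fixed to the foot; Roller tops fall 14 mm per 100 mm towards the stop.
- lane_stop (a point): The middle of the red end stop's face, 233 mm from the loading spot in lane y (235 down the slope), at the lowest roller-top height there (the bed may be 0 to 30 mm higher). The stop stands 30 above the rollers. Fixed to the foot.
- water_bottle: Teal water bottle, 64 diameter, 190 high, origin at its base. Leave alone.
- paper_cup: White cup, 72 diameter, 85 high, origin at its base. Leave alone.
- mixing_bowl: Blue plastic bowl, 140 diameter, 70 high, origin at its base. Leave alone.
- round_mould: Round plaster mould with green glass, 84 diameter, 32 high, origin at its base. Leave alone.
- offcut_a: Plaster offcut 50 x 30 x 24, origin under its centre. Leave alone.
- offcut_b: Plaster offcut 40 x 32 x 22, origin under its centre. Leave alone.
- brush: Brush 220 long lying along its own x. Leave alone.
Mind the look-alikes: they are no part of the job. What is shaped like the mould_blue but brown or yellow is not meant. Leave any black look-alike of the mould_amber alone.

How it is judged:
On the way, in this order (a step that is already met when the one before it is completed fails the run):
1. the amber mould, still held, rests hollow up on the rollers, centre within 50 mm of the loading spot along the lane and 15 mm across, within 20 degrees of level (y of mould_amber in the frame of lane between -0.05 and 0.05 m and x of mould_amber in the frame of lane between -0.015 and 0.015 m and angle between mould_amber's own z axis and vertical below 0.35 rad and contact force between mould_amber and lane above 0.5 N and contact force between the fingers and mould_amber above 1 N), for 0.1 s.
2. the amber mould, let go, is home against the red stop (y of mould_amber in the frame of lane between 0.182 and 0.196 m and x of mould_amber in the frame of lane between -0.015 and 0.015 m and angle between mould_amber's own z axis and vertical below 0.21 rad and contact force between mould_amber and lane above 0.3 N and contact force between the fingers and mould_amber below 0.2 N), for 0.2 s.
3. the blue mould, still held, rests hollow up on the rollers, centre within 50 mm of the loading spot along the lane and 15 mm across, within 20 degrees of level (y of mould_blue in the frame of lane between -0.05 and 0.05 m and x of mould_blue in the frame of lane between -0.015 and 0.015 m and angle between mould_blue's own z axis and vertical below 0.35 rad and contact force between mould_blue and lane above 0.5 N and contact force between the fingers and mould_blue above 1 N), for 0.1 s.
4. the blue mould, let go, is home against the amber one (y of mould_blue in the frame of lane between 0.092 and 0.107 m and x of mould_blue in the frame of lane between -0.015 and 0.015 m and angle between mould_blue's own z axis and vertical below 0.21 rad and contact force between mould_blue and lane above 0.3 N and contact force between the fingers and mould_blue below 0.2 N), for 0.2 s.
At the end, for the whole second after the job is handed in: Both moulds at rest and let go, each lying on its underside on the rollers (within 12 degrees of level), centred across the lane within 15 mm, hollow up; amber's centre 182 to 196 mm down the lane (lane y; touching the stop is 188) and blue's 92 to 107 mm (touching amber is 99) (y of mould_amber in the frame of lane between 0.182 and 0.196 m and x of mould_amber in the frame of lane between -0.015 and 0.015 m and angle between each of mould_amber, mould_blue's own z axis and vertical below 0.21 rad and contact force between each of mould_amber, mould_blue and lane above 0.3 N and y of mould_blue in the frame of lane between 0.092 and 0.107 m and x of mould_blue in the frame of lane between -0.015 and 0.015 m and linear speed of each of mould_amber, mould_blue below 0.02 m/s).
It fails at once if a mould strikes or is pressed on the lane with more than 50 N (contact force between any of mould_amber, mould_blue and lane above 50 N).
It fails at once if the bottle, cup, bowl, round mould, an offcut or the brush is shifted more than 40 mm (distance of any of water_bottle, paper_cup, mixing_bowl, round_mould, offcut_a, offcut_b, brush from where it was at the start of the episode above 0.04 m).
It also fails if it takes over 58 s, if anything falls off the work surface, if the arm or the gripper's body presses on something with over 40 N, if the wrist force passes 120 N, or if a joint passes its speed limit or range.

### The arm

A 6-joint arm with a two-finger parallel gripper is mounted at the origin on the work surface. World frame = base frame: x ahead of the robot, y to its left, z up, the work surface at z = 0. Lengths are in m, angles in rad, forces in N, time in s.
With the tool pointing down it reaches from about 0.225 to 0.725 m from the base axis. Payload 3.1 kg.
Tool frame: the origin (TCP) lies between the finger pads; the fingertips stand 19 mm ahead of it and the grasp point (between the pads) is the TCP (robot.tcp_to_tips is the distance from the TCP to the fingertips, in m); z points along the fingers, x is the direction in which the jaws open and shut, and the axes are right-handed (so a half turn about z gives the same grasp; the last joint's range is limited). The gripper opens to 85 mm and grips with 20 to 120 N. Pads are 22 mm wide; open, the fingers measure 114 mm over their backs; the gripper's body (76 mm by 85 mm) begins 54 mm behind the grasp point. The pads swing forward as they close: fully open they stand 13 mm farther back than shut.
Start: joints at [1.036, 0.048, 0.099, 1.622, 0, 1.443], TCP at [0.208, 0.482, 0.25] pointing down, gripper open.
Joint ranges: [-2.91, 2.91], [-0.99, 1.94], [-1.21, 1.42], [-2.12, 2.29], [-1.49, 1.47], [-3.14, 3.14]. Speed limits (rad/s): [2.79, 2.79, 3.14, 3.14, 3.14, 3.14].

### API

Orientations are given as a rotation vector (axis times angle).
In Python, from workcell import robot gives the robot as it stands.
- The arm moves only by the tool servo_tool, never from a script. Its argument "commands" is a list of rows, each a list of 3 entries, a list of its own where there are three numbers: the opening in per cent of the stroke, from 0 (shut) to 100 (fully open), then the shift along the tool's x, y, z in units of 30 mm (1.0 is 30 mm), then the turn, a rotation vector about the tool's x, y, z in units of 10 degrees (1.0 is 10 degrees). In form: [[claw, [dx, dy, dz], [ax, ay, az]], ...]. A call has 1 to 20 rows; each row is the pose to reach, as a shift and turn from the pose commanded when the call began, along the tool's axes at that moment; what a row does not reach only later rows make up. A row lasts 1/8 s, in which the tool goes at most 62.5 mm and 10.7 degrees, less where a joint would pass 70% of its speed; a pose out of reach is approached as far as the arm can. A call with a gripper value outside its range is refused whole. The fingers move at their own pace and stop on an object; the grip force is fixed at half the most. Time passes only in rows, so rows that repeat a pose let the fingers close. It gives the time, the measured TCP pose, the force and the opening at its end, in the units of the state.
- robot.observe(): the state, without advancing time (a new reading comes with each control period).
- robot.camera(name): name is "scene" or "top"; returns a dict with "color" (480x640x3 uint8, red, green, blue), "vertical_fov" (degrees; the focal length in pixels is half the picture's height over the tangent of half this angle, whatever the lens; pixels are square), "cx", "cy" (the principal point, pixels), "xyz" and "attitude" of the camera in the world. Camera axes: x right, y down, z forward; pixel columns grow to the right and rows downward; lengths in m; the calibration is good to about 2 mm. A picture is of the moment at which its call begins. There is no depth.
- robot.sign_off(): hands the job in, once; it reports no verdict.
Trained networks look in the newest picture that a camera, given by its name, has taken for a name from the list of things; names that differ only in an ending like _2 or _b are one class to them, and where a whole thing is asked for, a point or a joint stands for the part that bears it (a point fixed in the world has none). Each returns a list of dicts, best first, with "conf" (0 to 1); they miss things now and then, are a little off and sometimes report something else, mostly with a low value. They report only what shows in the picture. A call takes as long as a camera call. They do not tell look-alikes from the thing itself.
- robot.look_for(name, camera): "rect" ([centre column, centre row, width, height] in pixels, round what is visible of it).
The state is a dict: "time_s": time; "qpos": joint angles; "qvel": joint speeds; "effort": joint torques, N m; "tool_pos": TCP position; "ee_rot": TCP orientation; "force": force on the tool from outside, world axes, zero at the start; "ft_torque": the same for the moment, N m; "width": finger opening in m.
Only numpy, scipy, OpenCV 4.12 (cv2) and the standard library are available. Lean on these libraries where they do the work, as an engineer would, in place of code of your own. Each camera call takes 0.05 s, during which the arm holds its last target.

## Working session

There is one attempt and no reset: what is moved stays moved. The work goes in short steps, Python scripts to look and compute and a tool call to move; the robot and the scene stay as the last step left them, time stands still between calls to the robot, and variables do not carry over. Pictures are saved under pics/ and viewed, and the job is handed in when it is done.

Besides the shell and the picture viewer there is one more tool, called by a JSON object that holds its "op" and its "data". servo_tool: Moves the arm, as the interface text tells. Its arguments: {"type":"object","properties":{"commands":{"type":"array","items":{"type":"array"}}},"required":["commands"]}

```bash
ls; mkdir -p pics; python3 - <<'E'
from workcell import robot
import cv2
print(robot.observe(), robot.tcp_to_tips)
for c in ("scene","top"):
    d=robot.camera(c); cv2.imwrite(f"pics/{c}0.png",d["color"][:,:,::-1])
    print(c,{k:v for k,v in d.items() if k!="color"})
    for n in ["mould_amber","mould_blue","easel_amber","easel_blue","lane","lane_stop","water_bottle","paper_cup","mixing_bowl","round_mould","offcut_a","brush"]:
        print(n,[([round(x) for x in r["rect"]],round(r["conf"],2)) for r in robot.look_for(n,c)])
E
```

```text
pics
{'time_s': 0.0, 'qpos': array([ 1.03617996e+00,  4.87791735e-02,  9.75947288e-02,  1.62201142e+00,
       -1.87166049e-06,  1.44298719e+00]), 'qvel': array([-1.62131498e-03,  1.68198241e-03,  6.70837131e-05,  5.49290650e-04,
        7.10366554e-05,  1.30235486e-03]), 'effort': array([ 2.08746431e-03, -3.38779914e+01,  3.20015073e+01,  2.03008385e-02,
       -1.68724082e-04,  1.29523869e-05]), 'tool_pos': array([0.20745508, 0.48165225, 0.24910078]), 'ee_rot': array([ 2.62350338,  1.72632526, -0.00338463]), 'force': array([ 0.3479281 , -0.24626547,  0.24799049]), 'ft_torque': array([ 0.03501086,  0.01834757, -0.01826789]), 'width': 0.08578448625464141} 0.019
scene {'vertical_fov': 57.69164088260387, 'cx': 319.76261517087505, 'cy': 246.4642800101519, 'xyz': array([ 1.39616863, -0.25485024,  0.86148737]), 'attitude': array([-1.92322605, -1.39382024,  0.65227387])}
mould_amber [([243, 223, 24, 22], 0.83), ([238, 242, 40, 40], 0.64)]
mould_blue [([255, 282, 35, 45], 0.94), ([231, 347, 46, 37], 0.79), ([195, 302, 38, 30], 0.65)]
easel_amber [([244, 258, 43, 43], 0.75), ([325, 315, 13, 
[... 788 characters left out ...]
e [([448, 253, 44, 39], 0.82), ([387, 228, 36, 31], 0.7), ([421, 187, 46, 44], 0.64)]
easel_amber [([390, 302, 47, 18], 0.6)]
easel_blue [([390, 236, 43, 21], 0.57)]
lane [([252, 265, 139, 59], 0.65), ([500, 257, 18, 89], 0.65)]
lane_stop [([253, 266, 140, 60], 0.7), ([103, 343, 58, 60], 0.61)]
water_bottle [([314, 167, 29, 46], 0.81), ([324, 197, 22, 17], 0.43), ([333, 333, 15, 21], 0.22)]
paper_cup [([372, 160, 28, 27], 0.97), ([392, 299, 45, 28], 0.6)]
mixing_bowl [([103, 345, 57, 61], 0.71)]
round_mould [([217, 342, 29, 37], 0.69), ([254, 264, 140, 56], 0.69)]
offcut_a [([323, 195, 21, 21], 0.53), ([334, 333, 16, 21], 0.51)]
brush [([499, 256, 13, 88], 0.84), ([254, 265, 137, 61], 0.24)]
```

```bash
python3 - <<'E'
import cv2
a=cv2.imread("pics/scene0.png"); b=cv2.imread("pics/top0.png")
cv2.imwrite("pics/s1.png",cv2.resize(a[170:400,120:480],(800,511),interpolation=cv2.INTER_CUBIC))
cv2.imwrite("pics/t1.png",cv2.resize(b[140:400,150:530],(800,547),interpolation=cv2.INTER_CUBIC))
E
```

```text
(no output)
```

View pics/s1.png

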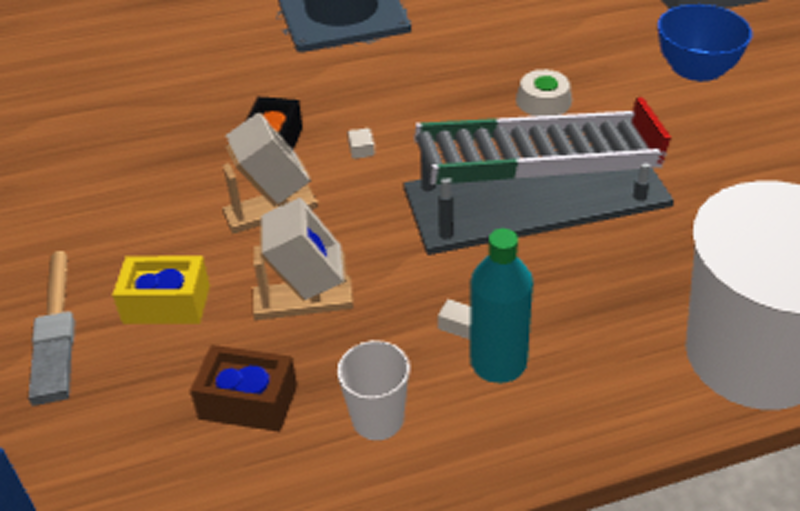

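View pics/t1.png

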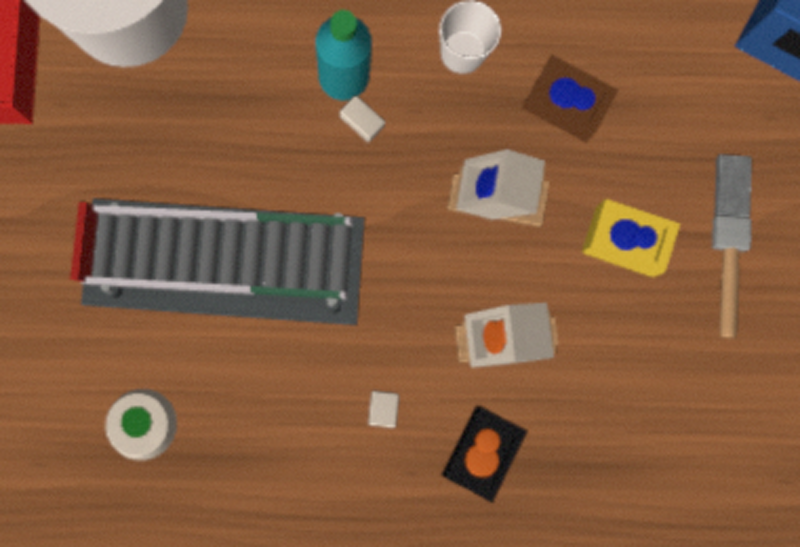

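View pics/top0.png

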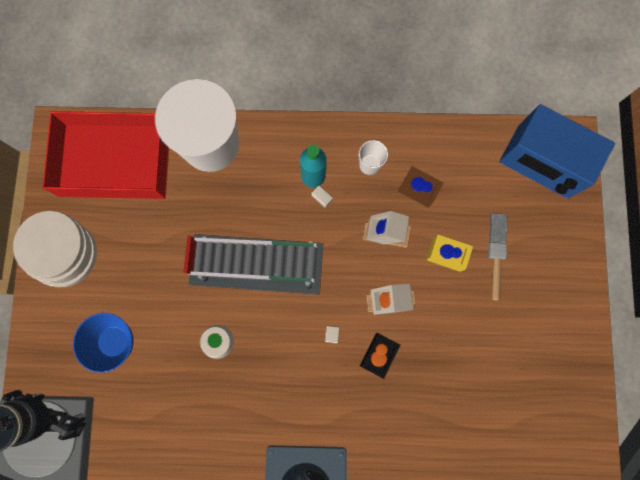

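```bash
cat > h.py <<'E'
import numpy as np, cv2
from scipy.spatial.transform import Rotation as R
cams={'scene':(57.69164088260387,319.76261517087505,246.4642800101519,[1.39616863,-0.25485024,0.86148737],[-1.92322605,-1.39382024,0.65227387]),
'top':(50.61127986416642,311.26486468387407,251.64447682412694,[0.37043715,-0.01512933,1.27747422],[-2.16081915,2.11319924,-0.15587493])}
def proj(c,P):
    f,cx,cy,x,a=cams[c]; F=240/np.tan(np.radians(f/2))
    p=R.from_rotvec(a).inv().apply(np.atleast_2d(P)-np.array(x)); return np.c_[cx+F*p[:,0]/p[:,2],cy+F*p[:,1]/p[:,2]]
def back(c,uv,z):
    f,cx,cy,x,a=cams[c]; F=240/np.tan(np.radians(f/2))
    d=R.from_rotvec(a).apply([(uv[0]-cx)/F,(uv[1]-cy)/F,1]); x=np.array(x); return x+d*(z-x[2])/d[2]
def crop(src,out,c0,r0,c1,r1,s):
    a=cv2.imread(src)[r0:r1,c0:c1]; a=cv2.resize(a,None,fx=s,fy=s,interpolation=cv2.INTER_CUBIC)
    for c in range((c0+9)//10*10,c1,10): cv2.line(a,(int((c+.5-c0)*s),0),(int((c+.5-c0)*s),6 if c%50 else 14),(0,255,255),1); c%20==0 and cv2.putText(a,str(c),(int((c-c0)*s)-8,24),0,.35,(0,255,255),1)
    for r in range((r0+9)//10*10,r1,10): cv2.line(a,(0,int((r+.5-r0)*s)),(6,int((r+.5-r0)*s)),(0,255,255),1); r%20==0 and cv2.putText(a,str(r),(8,int((r-r0)*s)+4),0,.35,(0,255,255),1)
    cv2.imwrite(out,a)
E
python3 - <<'E'
from h import *
print(proj('top',[[0,0,0],[.208,.482,.25]]),proj('scene',[[0,0,0],[.208,.482,.25]]))
crop('pics/top0.png','pics/tl.png',180,225,335,300,5)
crop('pics/scene0.png','pics/sl.png',295,205,430,290,5.9)
crop('pics/top0.png','pics/tm.png',355,200,425,325,4.8)
crop('pics/scene0.png','pics/sm.png',215,210,285,320,5.4)
E
```

```text
[[305.07947369 488.29804958]
 [ 59.5975605  408.58392393]] [[273.39040412 175.17013203]
 [425.65120397 115.56158091]]
```

View pics/tl.png

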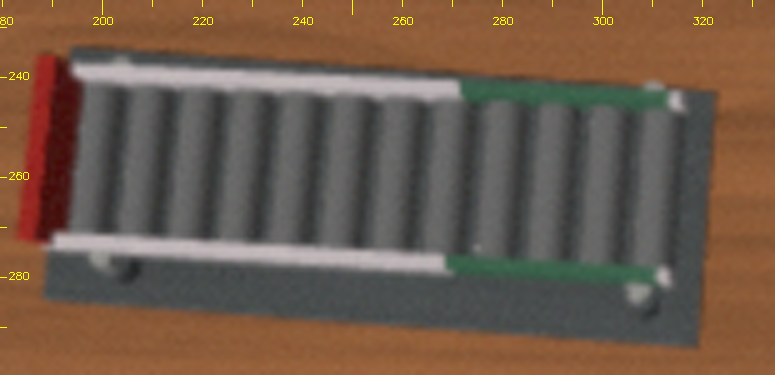

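View pics/sl.png

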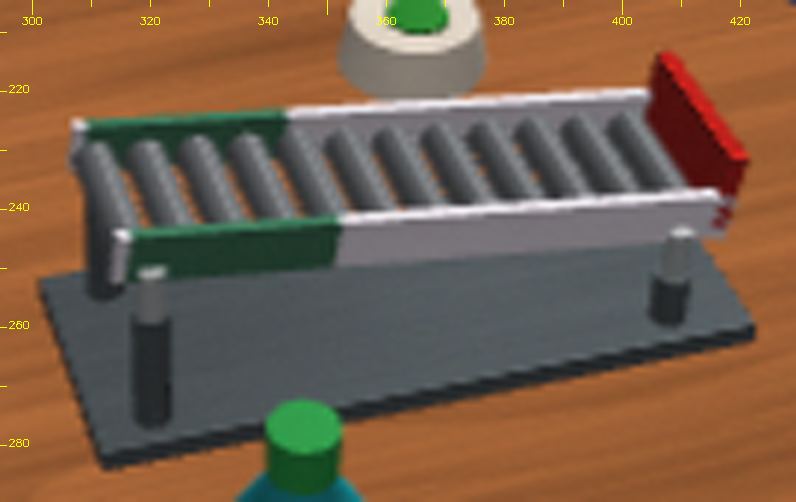

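View pics/tm.png

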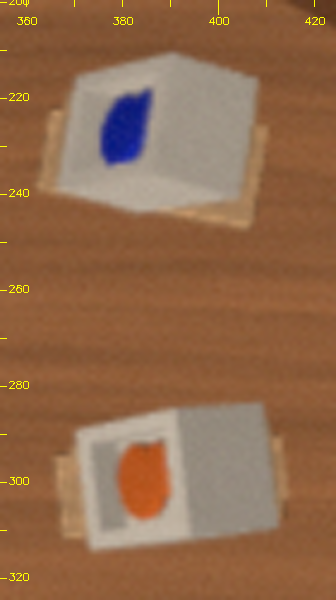

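View pics/sm.png

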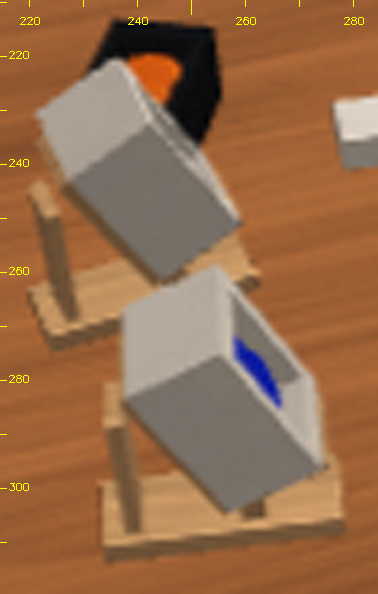

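```bash
cat > fit.py <<'E'
from h import *
from scipy.optimize import least_squares
s,c=np.sin(np.radians(25)),np.cos(np.radians(25))
ME=np.array([[0,1,0],[-s,0,c],[c,0,s]]).T  # columns own x,y,z in easel frame
def easel(p):
    return R.from_euler('z',p[2]), np.array([p[0],p[1],0])
def mould(p,L):
    r,t=easel(p); return r.apply(np.array([0,-.019,.076])+(ME@np.array(L).T).T)+t
C=np.array([[i*.045,j*.03,k*.05] for i in(-1,1) for j in(-1,1) for k in(0,1)])
obs={'amber':{'top':[(371,289.5),(391.5,284.5),(409,283.5),(412.5,309.5),(394,312),(373.5,314)],'scene':[(236.5,220.5),(222,231),(227.5,244),(242.5,232.5),(259.5,251),(246,262)]},
'blue':{'top':[(370,215.5),(390,210.5),(408,217),(405,241.5),(384,244),(366,239)],'scene':[(254.5,259),(237,266),(238,283.5),(256,275),(274.5,297),(258,304.5),(273.5,280)]}}
def fitm(n):
    p0=np.r_[back('top',np.mean(obs[n]['top'],0),.09)[:2],0.]; p0[1]+=0.0
    def res(p,full=False):
        o=[];lab=[]
        for cam,pts in obs[n].items():
            q=proj(cam,mould(p,C))
            for u in pts:
                d=np.linalg.norm(q-u,axis=1);i=d.argmin();o+=list(q[i]-u);lab.append(i)
        return (np.array(o),lab) if full else np.array(o)
    best=None
    for yaw in np.radians([-30,-20,-10,0,10,20,30]):
      for dy in(-.02,0,.02):
        f=least_squares(res,p0+[0,dy,yaw],loss='soft_l1')
        if best is None or f.cost<best.cost: best=f
    return best.x,res(best.x,True)
S8,C8=np.sin(np.radians(8)),np.cos(np.radians(8))
def bed(p,x,sl,nrm): # lane bed coordinates
    h=p[3]; L=np.array([x,sl*C8+nrm*S8,.095+h-sl*S8+nrm*C8]); return R.from_euler('z',p[2]).apply(L)+[p[0],p[1],0]
if __name__=='__main__':
    for n in obs:
        x,(r,lab)=fitm(n); print(n,x.round(4),np.degrees(x[2]).round(2),'rms',np.sqrt((r**2).mean()).round(2),lab); print(r.reshape(-1,2).round(1).tolist())
    # lane: params x,y,yaw,h, foot y-centre, thickness, green half-length, rail outer half
    def foot(p,i,j,z): return R.from_euler('z',p[2]).apply([i*.065,p[4]+j*.165,z])+[p[0],p[1],0]
    def res(p):
        t=p[5];w=p[7];o=[]
        def a(cam,P,u): o.extend(proj(cam,P)[0]-u)
        a('top',foot(p,1,1,t),(194,234));a('top',foot(p,1,-1,t),(322.5,242.5));a('top',foot(p,-1,-1,t),(319.3,293.7));a('top',foot(p,-1,1,t),(188.3,284))
        a('scene',foot(p,-1,-1,t),(301.5,252.3));a('scene',foot(p,1,-1,t),(311.5,281.5));a('scene',foot(p,1,1,t),(422,260));a('scene',foot(p,1,-1,0),(312.5,284))
        a('scene',foot(p,1,1,0),(422.5,262))
        g=p[6]
        a('top',bed(p,w,g,.008),(271,242));a('top',bed(p,-w,g,.008),(268.8,277.2))
        a('top',bed(p,w,-.06,.008),(315.3,244.8));a('top',bed(p,-w,-.06,.008),(312.6,279.7))
        a('scene',bed(p,w,g,.008),(352,242.3));a('scene',bed(p,-w,g,.008),(342.5,223.6))
        a('scene',bed(p,w,-.06,.008),(315.5,244.3));a('scene',bed(p,-w,-.06,.008),(307.8,226.1))
        return np.array(o)
    p0=np.array([.37,-.03,0,.01,.1,.008,.05,.041])
    p0[:2]=back('top',(293,260),.11)[:2]
    f=least_squares(res,p0,loss='soft_l1');print('lane',f.x.round(4),np.degrees(f.x[2]),np.sqrt((res(f.x)**2).mean()));print(res(f.x).reshape(-1,2).round(1).tolist())
    # without h known: foot & symmetric check
E
python3 fit.py
```

```text
amber [ 0.4416 -0.1638 -0.7429] -42.56 rms 6.58 [np.int64(4), np.int64(5), np.int64(1), np.int64(3), np.int64(0), np.int64(6), np.int64(2), np.int64(3), np.int64(0), np.int64(7), np.int64(4), np.int64(5)]
[[1.8, 1.4], [-4.8, -8.0], [5.8, 19.2], [-0.6, 0.1], [6.4, 4.9], [-5.5, -17.0], [-4.4, 4.3], [-0.2, -2.9], [2.5, 0.7], [7.5, 4.1], [-2.6, 2.2], [1.4, -4.5]]
blue [ 0.5898 -0.204   1.4061] 80.56 rms 4.35 [np.int64(1), np.int64(3), np.int64(2), np.int64(6), np.int64(7), np.int64(5), np.int64(7), np.int64(6), np.int64(2), np.int64(4), np.int64(1), np.int64(0), np.int64(5)]
[[5.8, -4.8], [-0.7, -3.3], [-1.1, -4.2], [-4.1, 8.2], [-1.1, 0.7], [3.6, 7.5], [1.7, -1.7], [2.2, -0.7], [1.4, 7.4], [-4.3, 4.3], [-4.2, -0.1], [-5.3, 0.3], [-5.3, -8.3]]
lane [ 0.5293  0.049  -0.0485  0.0104  0.0884  0.0103  0.0428  0.0411] -2.780253849946546 0.4665174243851878
[[-0.6, -0.1], [0.3, 0.4], [-0.0, 0.4], [-0.4, 0.8], [-0.7, -0.4], [0.2, 0.8], [1.1, 0.0], [-0.7, 1.0], [0.0, 0.6], [0.6, 0.3], [-0.2, -0.0], [-0.3, -0.5], [-0.1, -0.1], [0.1, -0.4], [0.4, 0.2], [-0.4, 0.4], [-0.2, -0.2]]
```

```bash
cat > fit2.py <<'E'
from fit import *
LAB={'amber':{'top':[3,7,6,4,5,1],'scene':[5,4,6,7,3,2]},'blue':{'top':[3,7,6,4,5,1],'scene':[5,4,6,7,3,2,1]}}
def fit(n):
    def res(p): return np.concatenate([(proj(cam,mould(p,C))[LAB[n][cam]]-np.array(obs[n][cam])).ravel() for cam in LAB[n]])
    p0=[*back('top',np.mean(obs[n]['top'],0),.09)[:2],0]
    f=least_squares(res,p0,loss='soft_l1'); return f.x,res(f.x)
if __name__=='__main__':
  for n in LAB:
    x,r=fit(n); print(n,x.round(4),np.degrees(x[2]).round(2),np.sqrt((r**2).mean())); print(r.reshape(-1,2).round(1).tolist()); print('origin',mould(x,[[0,0,0]]).round(4))
  L=np.array([ 0.5293,0.049,-0.0485,0.0104]);
  print([proj(c,[bed(L,w,.235,.008)for w in(.041,-.041)]).round(1).tolist() for c in('top','scene')])
  print([proj(c,[bed(L,w,.235,.030)for w in(.041,-.041)]).round(1).tolist() for c in('top','scene')])
  for nm,uv,z in [('bottle',(313,152),.19),('bottlebase',(315,185),0),('cup',(373,155),.085),('offA',(322,195),.012),('offB',(332,335),.012),('blk',(380,356),.03),('brown',(421,187),.03),('yellow',(451,254),.03),('round',(215,341),.03),('bigcyl',(196,118),.3)]: print(nm,back('top',uv,z).round(3))
E
python3 fit2.py
```

```text
amber [ 0.4762 -0.2119  2.5366] 145.33 11.3318838884643
[[0.1, -8.8], [12.3, 19.5], [4.3, 5.0], [-9.5, -10.6], [-0.3, 1.9], [-11.0, -22.5], [-0.6, 18.5], [8.1, 23.7], [-4.6, 1.7], [-13.3, -3.1], [0.3, -15.9], [7.9, -10.1]]
origin [[ 0.487  -0.1963  0.076 ]]
blue [ 0.633  -0.2071  2.2644] 129.74 11.013257099730087
[[1.6, -9.9], [6.4, 24.8], [1.7, 8.2], [-7.2, -5.5], [0.7, 1.9], [-4.9, -21.7], [0.1, 16.4], [7.3, 25.9], [-3.3, -0.5], [-10.4, -9.2], [0.3, -17.6], [6.0, -7.0], [9.2, 8.7]]
origin [[ 0.6476 -0.1949  0.076 ]]
[[[193.6, 238.8], [189.9, 272.7]], [[416.4, 237.2], [404.7, 220.1]]]
[[[190.1, 237.0], [186.3, 271.5]], [[418.5, 231.0], [406.5, 213.9]]]
bottle [ 0.765 -0.002  0.19 ]
bottlebase [ 0.745 -0.007 -0.   ]
cup [ 0.798 -0.148  0.085]
offA [ 0.715 -0.026  0.012]
offB [ 0.361 -0.058  0.012]
blk [ 0.314 -0.173  0.03 ]
brown [ 0.736 -0.276  0.03 ]
yellow [ 0.566 -0.349  0.03 ]
round [0.34  0.226 0.03 ]
bigcyl [0.793 0.236 0.3  ]
```

```bash
sed -i 's/^ME=.*/ME=np.array([[0,-s,c],[1,0,0],[0,c,s]]).T/' fit.py; python3 fit2.py | head -6
```

```text
amber [ 0.4479 -0.1945  0.1265] 7.25 0.4839214195823685
[[-0.9, -0.3], [-0.7, 0.0], [0.1, -0.2], [0.1, -0.0], [0.2, -0.8], [-0.4, 0.2], [-0.4, -0.5], [-0.8, -0.4], [-0.2, -0.7], [0.2, -0.1], [-0.0, 0.3], [-1.1, -0.3]]
origin [[ 0.4503 -0.2134  0.076 ]]
blue [ 0.6155 -0.1846 -0.1678] -9.61 1.6430314633992105
[[0.1, 0.3], [0.2, 0.4], [0.0, -0.5], [-1.1, -0.1], [1.9, -7.9], [-0.1, 0.4], [0.6, -0.8], [0.7, 0.3], [-0.2, -0.1], [-0.1, 0.0], [0.2, -0.3], [-0.6, -0.1], [-0.3, -0.2]]
origin [[ 0.6123 -0.2033  0.076 ]]
```

```bash
cat > mv.py <<'E'
from fit import *
from workcell import robot
AM=np.array([.4479,-.1945,.1265]); BL=np.array([.6155,-.1846,-.1678]); LN=np.array([.5293,.049,-.0485])
def toolR(yaw,tau):
    t=np.radians(tau); return R.from_euler('z',yaw)*R.from_matrix(np.array([[1,0,0],[0,-np.cos(t),np.sin(t)],[0,-np.sin(t),-np.cos(t)]]).T)
def grasp(E,tau,lz=.033,lx=0.): return mould(E,[[lx,0,lz]])[0],toolR(E[2],tau)
def delta(p,r):
    o=robot.observe(); r0=R.from_rotvec(o['ee_rot'])
    d=r0.inv().apply(np.array(p)-o['tool_pos'])/.03; w=np.degrees((r0.inv()*r).as_rotvec())/10
    print('now',round(o['time_s'],2),o['tool_pos'].round(4),'F',o['force'].round(1),'w',round(o['width'],4),'q',o['qpos'].round(2)); print('  target',np.round(p,4),'-> shift',d.round(2).tolist(),'turn',w.round(2).tolist())
E
python3 - <<'E'
from mv import *
g,r=grasp(AM,50); print(g)
pre=g-r.apply([0,0,.12])
delta(pre+[-.03,.08,.06],r)
delta(pre,r)
E
```

```text
[ 0.4465238 -0.183679   0.0899464]
now 1.3 [0.2077 0.4821 0.2503] F [ 0.3  0.2 -0.7] w 0.0855 q [1.04 0.05 0.1  1.62 0.   1.44]
  target [ 0.4049 -0.0125  0.2271] -> shift [-12.54, 12.56, 0.77] turn [-4.53, -2.59, 5.55]
now 1.3 [0.2077 0.4821 0.2503] F [ 0.3  0.2 -0.7] w 0.0855 q [1.04 0.05 0.1  1.62 0.   1.44]
  target [ 0.4349 -0.0925  0.1671] -> shift [-14.59, 14.53, 2.77] turn [-4.53, -2.59, 5.55]
```

{"op": "servo_tool", "data": {"commands": [[100,[-12.5,12.6,0.8],[-4.5,-2.6,5.55]],[100,[-12.5,12.6,0.8],[-4.5,-2.6,5.55]],[100,[-12.5,12.6,0.8],[-4.5,-2.6,5.55]],[100,[-12.5,12.6,0.8],[-4.5,-2.6,5.55]],[100,[-12.5,12.6,0.8],[-4.5,-2.6,5.55]],[100,[-12.5,12.6,0.8],[-4.5,-2.6,5.55]],[100,[-12.5,12.6,0.8],[-4.5,-2.6,5.55]],[100,[-12.5,12.6,0.8],[-4.5,-2.6,5.55]],[100,[-12.5,12.6,0.8],[-4.5,-2.6,5.55]],[100,[-12.5,12.6,0.8],[-4.5,-2.6,5.55]],[100,[-12.5,12.6,0.8],[-4.5,-2.6,5.55]],[100,[-12.5,12.6,0.8],[-4.5,-2.6,5.55]]]}}

```text
time_s: 2.8
tool_pos: [0.4066, -0.0109, 0.2264]
ee_rot: [2.269, 0.146, 0.062]
force: [0.4, -0.0, -0.2]
width: 0.0854
```

```bash
python3 - <<'E'
from mv import *
g,r=grasp(AM,50)
delta(g-r.apply([0,0,.12]),r)
delta(g,r)
E
```

```text
now 2.8 [ 0.4066 -0.0109  0.2264] F [ 0.4 -0.  -0.2] w 0.0854 q [ 0.36 -0.1  -0.31  1.63 -0.84  1.92]
  target [ 0.4349 -0.0925  0.1671] -> shift [0.6, 0.31, 3.43] turn [-0.02, 0.01, 0.02]
now 2.8 [ 0.4066 -0.0109  0.2264] F [ 0.4 -0.  -0.2] w 0.0854 q [ 0.36 -0.1  -0.31  1.63 -0.84  1.92]
  target [ 0.4465 -0.1837  0.0899] -> shift [0.61, 0.33, 7.43] turn [-0.02, 0.01, 0.02]
```

{"op": "servo_tool", "data": {"commands": [[100,[0.6,0.3,1.7],[0,0,0]],[100,[0.6,0.3,3.4],[0,0,0]],[100,[0.6,0.3,4.4],[0,0,0]],[100,[0.6,0.3,5.2],[0,0,0]],[100,[0.6,0.3,5.2],[0,0,0]]]}}

```text
time_s: 3.42
tool_pos: [0.4383, -0.1335, 0.1309]
ee_rot: [2.269, 0.145, 0.058]
force: [0.2, -0.3, -0.3]
width: 0.0856
```

```bash
python3 - <<'E'
from mv import *
g,r=grasp(AM,50)
delta(g,r)
for c in('top','scene'): cv2.imwrite(f'pics/{c}2.png',robot.camera(c)['color'][:,:,::-1])
crop('pics/top2.png','pics/a.png',330,220,450,330,4); crop('pics/scene2.png','pics/b.png',205,180,305,290,4)
a=cv2.imread('pics/a.png');b=cv2.imread('pics/b.png'); cv2.imwrite('pics/ab2.png',np.hstack([np.pad(a,((0,max(0,len(b)-len(a))),(0,0),(0,0))),b])[:,:800])
E
```

```text
now 3.42 [ 0.4383 -0.1335  0.1309] F [ 0.2 -0.3 -0.3] w 0.0856 q [ 0.06 -0.17 -0.56  1.11 -0.87  1.47]
  target [ 0.4465 -0.1837  0.0899] -> shift [0.07, 0.05, 2.17] turn [-0.02, 0.03, 0.02]
```

View pics/ab2.png

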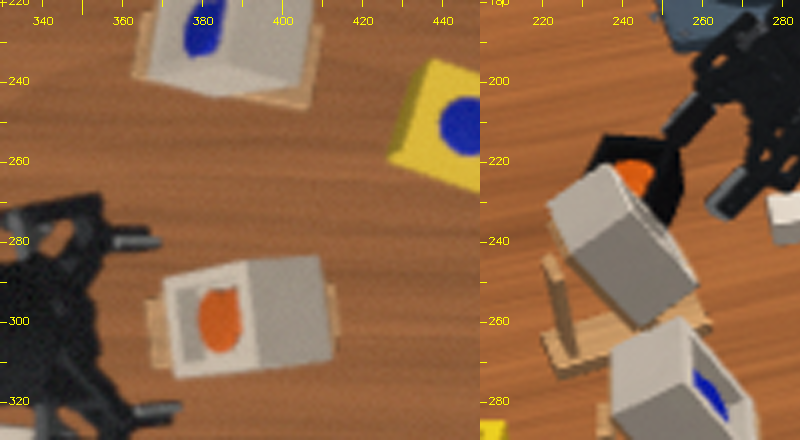

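{"op": "servo_tool", "data": {"commands": [[100,[0.07,0.05,0.8],[0,0,0]],[100,[0.07,0.05,1.5],[0,0,0]],[100,[0.07,0.05,2.0],[0,0,0]],[100,[0.07,0.05,2.2],[0,0,0]],[100,[0.07,0.05,2.2],[0,0,0]]]}}

```text
time_s: 4.15
tool_pos: [0.4484, -0.1838, 0.0914]
ee_rot: [2.269, 0.145, 0.062]
force: [0.5, 0.2, 0.1]
width: 0.0854
```

{"op": "servo_tool", "data": {"commands": [[60,[0,0,0],[0,0,0]],[50,[0,0,0],[0,0,0]],[50,[0,0,0],[0,0,0]],[50,[0,0,0],[0,0,0]],[50,[0,0,0],[0,0,0]]]}}

```text
time_s: 4.78
tool_pos: [0.4481, -0.1838, 0.0918]
ee_rot: [2.268, 0.145, 0.062]
force: [-2.4, 5.5, 3.6]
width: 0.0594
```

```bash
python3 - <<'E'
from mv import *
g,r=grasp(AM,50)
delta(g,r)
for c in('top','scene'): cv2.imwrite(f'pics/{c}3.png',robot.camera(c)['color'][:,:,::-1])
crop('pics/top3.png','pics/a.png',330,220,450,330,4); crop('pics/scene3.png','pics/b.png',205,180,305,290,4)
a=cv2.imread('pics/a.png');b=cv2.imread('pics/b.png'); cv2.imwrite('pics/ab3.png',np.hstack([np.pad(a,((0,max(0,len(b)-len(a))),(0,0),(0,0))),b])[:,:800])
E
```

```text
now 4.78 [ 0.4481 -0.1838  0.0918] F [-2.4  5.5  3.6] w 0.0594 q [-0.06 -0.17 -0.65  0.88 -0.85  1.28]
  target [ 0.4465 -0.1837  0.0899] -> shift [-0.05, -0.05, 0.03] turn [-0.02, 0.02, 0.02]
```

View pics/ab3.png

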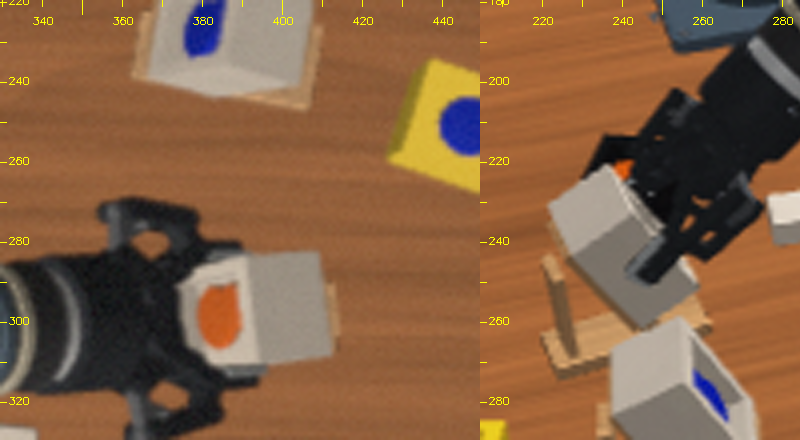

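```bash
cat >> mv.py <<'E'
def lanepose(h,y=0.,tau=-7,lz=.033,dx=0.):
    L=np.array([dx,y+lz*S8,.095+h-y*np.tan(np.radians(8))+lz*C8]); return R.from_euler('z',LN[2]).apply(L)+[LN[0],LN[1],0], toolR(LN[2],tau)
E
python3 - <<'E'
from mv import *
g,r=grasp(AM,50)
o=robot.observe()['tool_pos']
delta(o+[0,.01,.11],r)
delta(*lanepose(.07))
E
```

```text
now 4.88 [ 0.4481 -0.1838  0.0918] F [-2.4  5.1  3.3] w 0.0594 q [-0.06 -0.17 -0.65  0.88 -0.85  1.28]
  target [ 0.4481 -0.1738  0.2018] -> shift [0.03, 2.59, -2.62] turn [-0.02, 0.02, 0.02]
now 4.88 [ 0.4481 -0.1838  0.0918] F [-2.4  5.1  3.3] w 0.0594 q [-0.06 -0.17 -0.65  0.88 -0.85  1.28]
  target [0.5295 0.0536 0.1977] -> shift [3.67, -2.14, -8.03] turn [5.67, -0.36, 0.98]
```

{"op": "servo_tool", "data": {"commands": [[50,[0,0.2,-0.2],[0,0,0]],[50,[0,0.6,-0.6],[0,0,0]],[50,[0,1.2,-1.2],[0,0,0]],[50,[0,1.9,-1.9],[0,0,0]],[50,[0,2.6,-2.6],[0,0,0]],[50,[0,2.6,-2.6],[0,0,0]],[50,[0,2.6,-2.6],[0,0,0]]]}}

```text
time_s: 5.75
tool_pos: [0.4465, -0.1748, 0.199]
ee_rot: [2.271, 0.146, 0.059]
force: [-0.1, -0.2, -4.7]
width: 0.0593
```

```bash
python3 - <<'E'
from mv import *
delta(*lanepose(.07))
E
```

```text
now 5.75 [ 0.4465 -0.1748  0.199 ] F [-0.1 -0.2 -4.7] w 0.0593 q [-0.04 -0.26 -0.5   1.14 -0.85  1.32]
  target [0.5295 0.0536 0.1977] -> shift [3.7, -4.68, -5.48] turn [5.66, -0.34, 0.98]
```

{"op": "servo_tool", "data": {"commands": [[50,[0.5,-0.6,-0.7],[0.7,0,0.1]],[50,[1.1,-1.4,-1.6],[1.6,-0.1,0.25]],[50,[1.7,-2.1,-2.5],[2.5,-0.15,0.4]],[50,[2.3,-2.9,-3.4],[3.4,-0.2,0.6]],[50,[2.9,-3.7,-4.3],[4.3,-0.25,0.75]],[50,[3.4,-4.3,-5.0],[5.1,-0.3,0.9]],[50,[3.7,-4.7,-5.5],[5.65,-0.34,0.98]],[50,[3.7,-4.7,-5.5],[5.65,-0.34,0.98]],[50,[3.7,-4.7,-5.5],[5.65,-0.34,0.98]],[50,[3.7,-4.7,-5.5],[5.65,-0.34,0.98]]]}}

```text
time_s: 7.0
tool_pos: [0.5297, 0.0539, 0.1987]
ee_rot: [-3.023, 0.073, -0.008]
force: [0.2, -0.6, -3.5]
width: 0.0595
```

```bash
python3 - <<'E'
from mv import *
delta(*lanepose(.035));delta(*lanepose(.01))
for c in('top','scene'): cv2.imwrite(f'pics/{c}4.png',robot.camera(c)['color'][:,:,::-1])
for i in range(3): print(robot.observe()['force'].round(2)); robot.camera('top')
crop('pics/top4.png','pics/a.png',225,200,345,310,3.3); crop('pics/scene4.png','pics/b.png',285,170,405,280,3.3)
a=cv2.imread('pics/a.png');b=cv2.imread('pics/b.png'); cv2.imwrite('pics/ab4.png',np.hstack([a,b])[:,:800])
E
```

```text
now 7.0 [0.5297 0.0539 0.1987] F [ 0.2 -0.6 -3.5] w 0.0595 q [-0.09  0.05 -0.01  1.52  0.12  1.53]
  target [0.5295 0.0536 0.1627] -> shift [-0.01, 0.15, 1.19] turn [0.02, -0.01, 0.0]
now 7.0 [0.5297 0.0539 0.1987] F [ 0.2 -0.6 -3.5] w 0.0595 q [-0.09  0.05 -0.01  1.52  0.12  1.53]
  target [0.5295 0.0536 0.1377] -> shift [-0.01, 0.25, 2.02] turn [0.02, -0.01, 0.0]
[ 0.13  0.31 -3.22]
[ 0.31  0.05 -3.14]
[ 0.48 -0.55 -2.65]
```

View pics/ab4.png

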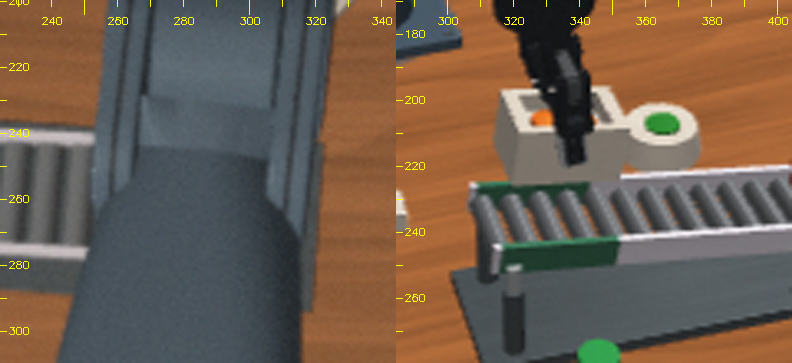

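{"op": "servo_tool", "data": {"commands": [[50,[0,0.06,0.5],[0,0,0]],[50,[0,0.12,1.0],[0,0,0]],[50,[0,0.15,1.2],[0,0,0]],[50,[0,0.15,1.2],[0,0,0]]]}}

```text
time_s: 7.75
tool_pos: [0.5295, 0.0539, 0.1615]
ee_rot: [-3.021, 0.073, -0.005]
force: [-0.0, 0.6, -4.4]
width: 0.0592
```

{"op": "servo_tool", "data": {"commands": [[50,[0,0.01,0.1],[0,0,0]],[50,[0,0.02,0.2],[0,0,0]],[50,[0,0.03,0.25],[0,0,0]],[50,[0,0.03,0.25],[0,0,0]]]}}

```text
time_s: 8.25
tool_pos: [0.5304, 0.0539, 0.1554]
ee_rot: [-3.021, 0.073, -0.009]
force: [-0.7, -0.4, -2.5]
width: 0.059
```

{"op": "servo_tool", "data": {"commands": [[50,[0,0.01,0.1],[0,0,0]],[50,[0,0.02,0.17],[0,0,0]],[50,[0,0.02,0.17],[0,0,0]]]}}

```text
time_s: 8.62
tool_pos: [0.5302, 0.0539, 0.1499]
ee_rot: [-3.021, 0.073, -0.008]
force: [0.3, 0.4, -3.4]
width: 0.0593
```

{"op": "servo_tool", "data": {"commands": [[50,[0,0.01,0.08],[0,0,0]],[50,[0,0.01,0.13],[0,0,0]],[50,[0,0.01,0.13],[0,0,0]]]}}

```text
time_s: 9.0
tool_pos: [0.5302, 0.0541, 0.1461]
ee_rot: [-3.021, 0.073, -0.008]
force: [-0.1, -0.3, -3.3]
width: 0.0589
```

{"op": "servo_tool", "data": {"commands": [[50,[0,0.01,0.05],[0,0,0]],[50,[0,0.01,0.1],[0,0,0]],[50,[0,0.01,0.1],[0,0,0]]]}}

```text
time_s: 9.38
tool_pos: [0.5303, 0.0541, 0.1431]
ee_rot: [-3.021, 0.073, -0.008]
force: [-0.6, -0.4, -3.6]
width: 0.0592
```

{"op": "servo_tool", "data": {"commands": [[50,[0,0.01,0.05],[0,0,0]],[50,[0,0.01,0.08],[0,0,0]],[50,[0,0.01,0.08],[0,0,0]]]}}

```text
time_s: 9.75
tool_pos: [0.5303, 0.0541, 0.1408]
ee_rot: [-3.021, 0.073, -0.009]
force: [-0.3, -0.1, -3.9]
width: 0.0593
```

{"op": "servo_tool", "data": {"commands": [[50,[0,0,0.03],[0,0,0]],[50,[0,0,0.06],[0,0,0]],[50,[0,0,0.06],[0,0,0]]]}}

```text
time_s: 10.12
tool_pos: [0.5306, 0.0544, 0.1395]
ee_rot: [-3.021, 0.073, -0.01]
force: [-0.8, 0.3, -2.3]
width: 0.0591
```

{"op": "servo_tool", "data": {"commands": [[50,[0,0,0.03],[0,0,0]],[50,[0,0,0.05],[0,0,0]],[50,[0,0,0.05],[0,0,0]]]}}

```text
time_s: 10.5
tool_pos: [0.5306, 0.0547, 0.1383]
ee_rot: [-3.021, 0.073, -0.01]
force: [-1.7, 1.3, 2.9]
width: 0.0591
```

```bash
python3 - <<'E'
from mv import *
for i in range(3): o=robot.observe();print(o['force'].round(2),o['tool_pos'].round(4),o['ft_torque'].round(2)); robot.camera('top')
E
```

```text
[-1.75  1.28  2.9 ] [0.5306 0.0547 0.1383] [0.2  0.5  0.03]
[-1.05  1.4   2.27] [0.5306 0.0547 0.1383] [0.22 0.52 0.05]
[-0.51  1.25  1.85] [0.5306 0.0547 0.1382] [0.27 0.48 0.06]
```

```bash
python3 - <<'E'
from mv import *
for c in('top','scene'): cv2.imwrite(f'pics/{c}5.png',robot.camera(c)['color'][:,:,::-1])
crop('pics/scene5.png','pics/b5.png',285,170,425,290,5.5)
o=robot.observe(); org=o['tool_pos']-R.from_euler('z',LN[2]).apply([0,.033*S8,.033*C8])
q=[ ]
E
```

```text
(no output)
```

View pics/b5.png

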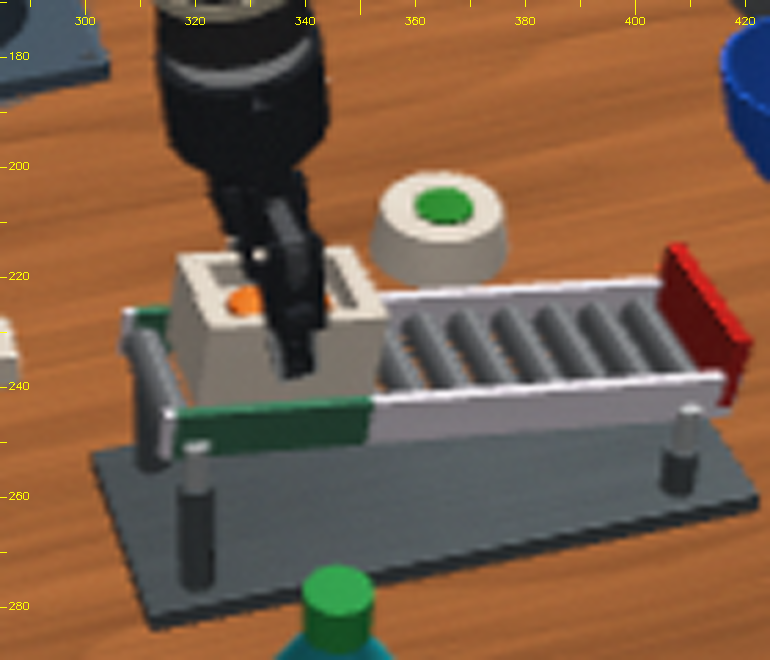

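{"op": "servo_tool", "data": {"commands": [[80,[0,0,0],[0,0,0]],[100,[0,0,0],[0,0,0]],[100,[0,0,0],[0,0,0]],[100,[0,0,0],[0,0,0]],[100,[0,0,-0.3],[0,0,0]],[100,[0,0,-0.8],[0,0,0]],[100,[0,0,-1.6],[0,0,0]],[100,[0,0,-2.6],[0,0,0]],[100,[0,0,-2.6],[0,0,0]]]}}

```text
time_s: 11.88
tool_pos: [0.532, 0.0447, 0.2196]
ee_rot: [-3.022, 0.073, -0.021]
force: [0.1, -0.2, 0.2]
width: 0.0854
```

```bash
python3 - <<'E'
from mv import *
for c in('top','scene'): cv2.imwrite(f'pics/{c}6.png',robot.camera(c)['color'][:,:,::-1])
crop('pics/scene6.png','pics/b6.png',285,170,425,290,5.5)
g,r=grasp(BL,50)
delta(g-r.apply([0,0,.12])+[0,.02,.08],r)
E
```

```text
now 11.97 [0.5302 0.0451 0.216 ] F [-0.5  0.1 -0. ] w 0.0854 q [-0.11  0.05  0.03  1.55  0.12  1.51]
  target [ 0.6327 -0.0632  0.2471] -> shift [3.59, 3.29, -1.42] turn [-5.68, -0.29, 0.65]
```

View pics/b6.png

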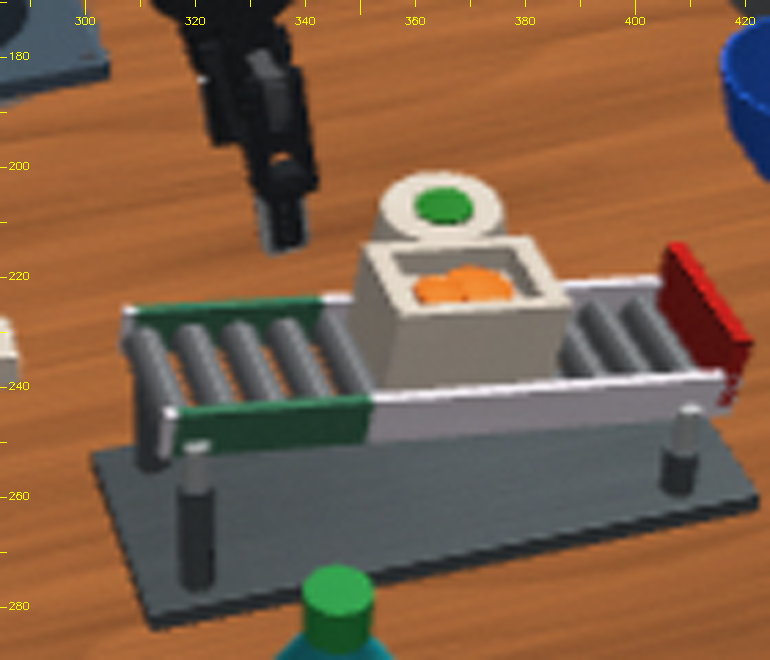

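{"op": "servo_tool", "data": {"commands": [[100,[1.0,0.6,-1.4],[-1,0,0.1]],[100,[2.0,1.6,-1.4],[-2,-0.1,0.2]],[100,[3.0,2.6,-1.4],[-3,-0.15,0.35]],[100,[3.6,3.3,-1.4],[-4,-0.2,0.45]],[100,[3.6,3.3,-1.4],[-5,-0.25,0.55]],[100,[3.6,3.3,-1.4],[-5.7,-0.29,0.65]],[100,[3.6,3.3,-1.4],[-5.7,-0.29,0.65]],[100,[3.6,3.3,-1.4],[-5.7,-0.29,0.65]],[100,[3.6,3.3,-1.4],[-5.7,-0.29,0.65]]]}}

```text
time_s: 13.1
tool_pos: [0.6326, -0.0641, 0.2472]
ee_rot: [2.26, -0.192, -0.088]
force: [-0.5, -0.9, 0.6]
width: 0.0853
```

```bash
python3 - <<'E'
from mv import *
for c in('top','scene'): cv2.imwrite(f'pics/{c}7.png',robot.camera(c)['color'][:,:,::-1])
crop('pics/scene7.png','pics/b7.png',215,150,425,310,3.8)
g,r=grasp(BL,50)
delta(g-r.apply([0,0,.07]),r)
E
```

```text
now 13.2 [ 0.6326 -0.0641  0.2472] F [ 0.7 -0.1  0.8] w 0.0858 q [ 0.14  0.6   0.56  1.87 -0.82  2.03]
  target [ 0.6263 -0.121   0.1349] -> shift [0.11, -1.65, 3.86] turn [0.01, 0.0, -0.01]
```

View pics/b7.png

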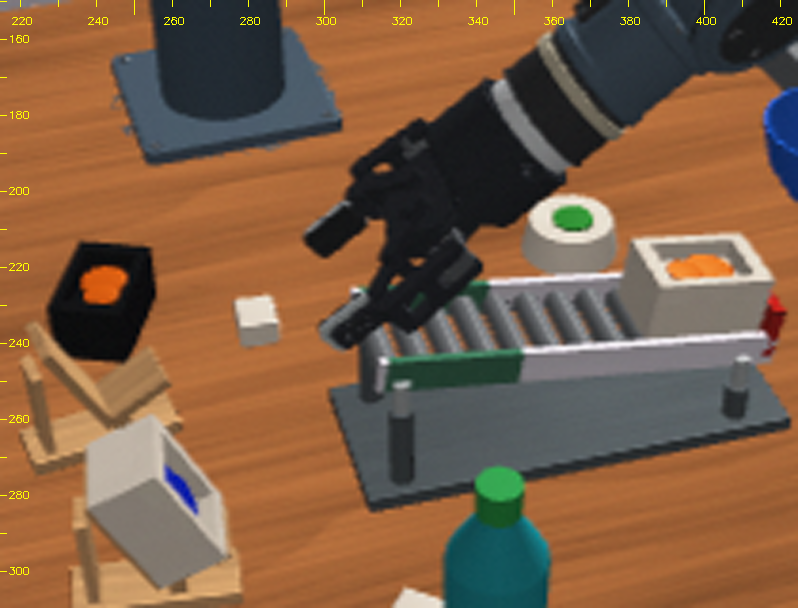

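{"op": "servo_tool", "data": {"commands": [[100,[0.1,-1.0,1.3],[0,0,0]],[100,[0.1,-1.65,2.6],[0,0,0]],[100,[0.1,-1.65,3.6],[0,0,0]],[100,[0.1,-1.65,3.9],[0,0,0]],[100,[0.1,-1.65,3.9],[0,0,0]]]}}

```text
time_s: 13.82
tool_pos: [0.6256, -0.1216, 0.1335]
ee_rot: [2.259, -0.191, -0.09]
force: [-0.3, -0.1, 1.1]
width: 0.0857
```

```bash
python3 - <<'E'
from mv import *
g,r=grasp(BL,50)
delta(g,r)
for c in('top','scene'): cv2.imwrite(f'pics/{c}8.png',robot.camera(c)['color'][:,:,::-1])
crop('pics/top8.png','pics/a.png',330,170,450,280,3.3); crop('pics/scene8.png','pics/b.png',215,210,335,320,3.3)
a=cv2.imread('pics/a.png');b=cv2.imread('pics/b.png'); cv2.imwrite('pics/ab8.png',np.hstack([a,b])[:,:800])
E
```

```text
now 13.82 [ 0.6256 -0.1216  0.1335] F [-0.3 -0.1  1.1] w 0.0857 q [ 0.05  0.56  0.28  1.55 -0.85  1.91]
  target [ 0.6173 -0.1738  0.0899] -> shift [0.02, 0.01, 2.28] turn [0.02, 0.01, -0.0]
```

View pics/ab8.png

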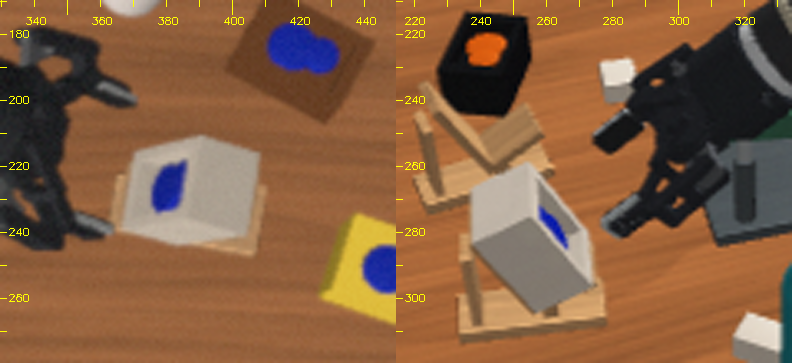

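```bash
python3 - <<'E'
from mv import *
o=robot.observe(); r=R.from_rotvec(o['ee_rot'])
P=r.apply([[s*.0427,0,.006] for s in(-1,1)]+[[s*.050,0,.006] for s in(-1,1)])+o['tool_pos']
print(P.round(3),proj('top',P).round(1).tolist(),proj('scene',P).round(1).tolist())
mc=mould(BL,C); print(r.inv().apply(mc-o['tool_pos']).round(4))
crop('pics/top8.png','pics/a8.png',335,170,420,260,6.6)
crop('pics/scene8.png','pics/b8.png',225,230,315,320,6.6)
E
```

```text
[[ 0.584 -0.118  0.13 ]
 [ 0.668 -0.132  0.131]
 [ 0.576 -0.117  0.13 ]
 [ 0.675 -0.134  0.131]] [[361.7, 237.7], [368.1, 202.1], [361.2, 240.7], [368.7, 199.1]] [[276.4, 254.8], [278.9, 278.6], [276.2, 252.9], [279.1, 280.8]]
[[-0.0304 -0.0346  0.1132]
 [-0.0303 -0.0474  0.0649]
 [ 0.0296 -0.0346  0.1133]
 [ 0.0297 -0.0474  0.065 ]
 [-0.0303  0.0524  0.0902]
 [-0.0302  0.0396  0.0419]
 [ 0.0297  0.0524  0.0903]
 [ 0.0298  0.0396  0.0419]]
```

View pics/a8.png

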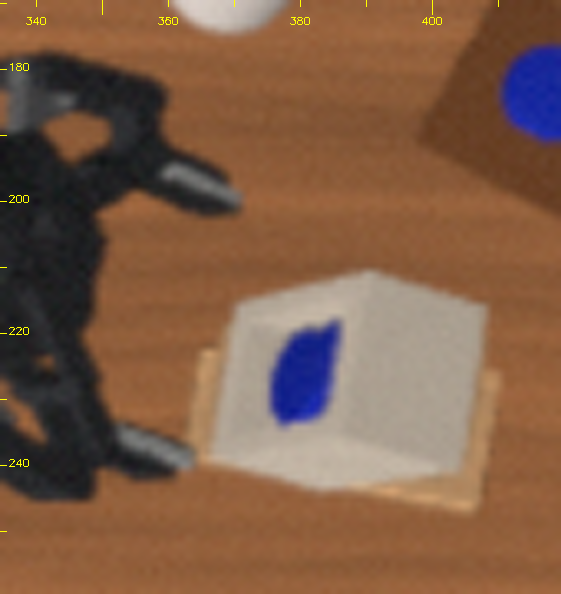

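View pics/b8.png

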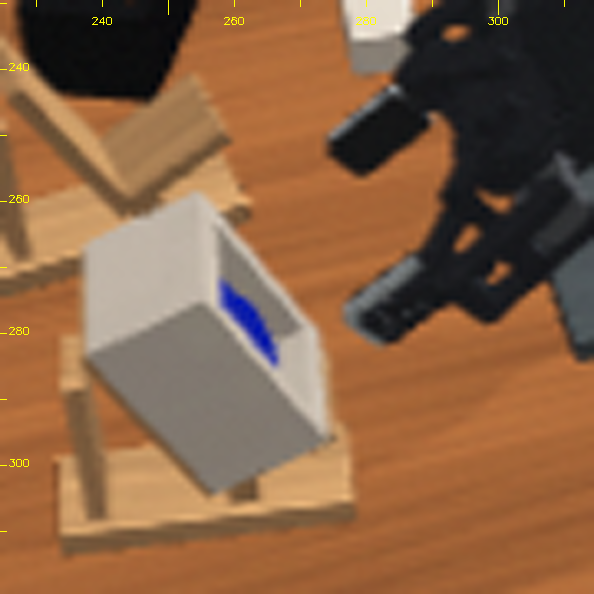

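{"op": "servo_tool", "data": {"commands": [[100,[0.02,0,0.8],[0,0,0]],[100,[0.02,0,1.6],[0,0,0]],[100,[0.02,0,2.1],[0,0,0]],[100,[0.02,0,2.28],[0,0,0]],[100,[0.02,0,2.28],[0,0,0]]]}}

```text
time_s: 14.55
tool_pos: [0.6179, -0.1726, 0.0895]
ee_rot: [2.259, -0.189, -0.089]
force: [0.1, 0.7, 0.3]
width: 0.0851
```

{"op": "servo_tool", "data": {"commands": [[60,[0,0,0],[0,0,0]],[50,[0,0,0],[0,0,0]],[50,[0,0,0],[0,0,0]],[50,[0,0,0],[0,0,0]],[50,[0,0,0],[0,0,0]]]}}

```text
time_s: 15.18
tool_pos: [0.6182, -0.1722, 0.0896]
ee_rot: [2.259, -0.188, -0.088]
force: [0.4, 5.7, 4.3]
width: 0.0595
```

```bash
python3 - <<'E'
from mv import *
g,r=grasp(BL,50)
delta(g,r)
o=robot.observe()['tool_pos']
delta(o+[0,.01,.11],r)
E
```

```text
now 15.18 [ 0.6182 -0.1722  0.0896] F [0.4 5.7 4.3] w 0.0595 q [-0.02  0.53  0.15  1.36 -0.86  1.79]
  target [ 0.6173 -0.1738  0.0899] -> shift [-0.02, 0.04, 0.04] turn [0.02, -0.01, 0.01]
now 15.18 [ 0.6182 -0.1722  0.0896] F [0.4 5.7 4.3] w 0.0595 q [-0.02  0.53  0.15  1.36 -0.86  1.79]
  target [ 0.6182 -0.1622  0.1996] -> shift [-0.06, 2.61, -2.6] turn [0.02, -0.01, 0.01]
```

{"op": "servo_tool", "data": {"commands": [[50,[0,0.2,-0.2],[0,0,0]],[50,[0,0.6,-0.6],[0,0,0]],[50,[0,1.2,-1.2],[0,0,0]],[50,[0,1.9,-1.9],[0,0,0]],[50,[0,2.6,-2.6],[0,0,0]],[50,[0,2.6,-2.6],[0,0,0]],[50,[0,2.6,-2.6],[0,0,0]]]}}

```text
time_s: 16.05
tool_pos: [0.6188, -0.1631, 0.1973]
ee_rot: [2.26, -0.189, -0.093]
force: [-0.3, -0.8, -3.9]
width: 0.0589
```

```bash
python3 - <<'E'
from mv import *
delta(*lanepose(.07,dx=.001))
E
```

```text
now 16.05 [ 0.6188 -0.1631  0.1973] F [-0.3 -0.8 -3.9] w 0.0589 q [-0.01  0.48  0.3   1.58 -0.86  1.82]
  target [0.5305 0.0535 0.1977] -> shift [-4.11, -4.25, -5.09] turn [5.71, 0.28, -0.66]
```

{"op": "servo_tool", "data": {"commands": [[50,[-0.5,-0.5,-0.6],[0.7,0,-0.1]],[50,[-1.2,-1.2,-1.5],[1.6,0.1,-0.2]],[50,[-1.9,-2.0,-2.3],[2.5,0.1,-0.3]],[50,[-2.6,-2.7,-3.2],[3.4,0.15,-0.4]],[50,[-3.2,-3.3,-4.0],[4.3,0.2,-0.5]],[50,[-3.8,-3.9,-4.7],[5.1,0.25,-0.6]],[50,[-4.1,-4.25,-5.1],[5.7,0.28,-0.66]],[50,[-4.1,-4.25,-5.1],[5.7,0.28,-0.66]],[50,[-4.1,-4.25,-5.1],[5.7,0.28,-0.66]],[50,[-4.1,-4.25,-5.1],[5.7,0.28,-0.66]]]}}

```text
time_s: 17.3
tool_pos: [0.5312, 0.0536, 0.198]
ee_rot: [-3.022, 0.072, -0.004]
force: [0.2, 0.3, -3.1]
width: 0.0593
```

```bash
python3 - <<'E'
from mv import *
delta(*lanepose(.017,dx=.001))
for c in('top','scene'): cv2.imwrite(f'pics/{c}9.png',robot.camera(c)['color'][:,:,::-1])
for i in range(4): print(robot.observe()['force'].round(2)); robot.camera('top')
crop('pics/scene9.png','pics/b9.png',285,170,425,290,5.5)
E
```

```text
now 17.3 [0.5312 0.0536 0.198 ] F [ 0.2  0.3 -3.1] w 0.0593 q [-0.09  0.06  0.    1.52  0.12  1.53]
  target [0.5305 0.0535 0.1447] -> shift [-0.02, 0.21, 1.76] turn [0.02, 0.0, 0.01]
[ 0.04  0.6  -2.49]
[-0.62  0.26 -2.29]
[ 0.29 -0.61 -3.08]
[ 0.19  0.75 -2.99]
```

View pics/b9.png

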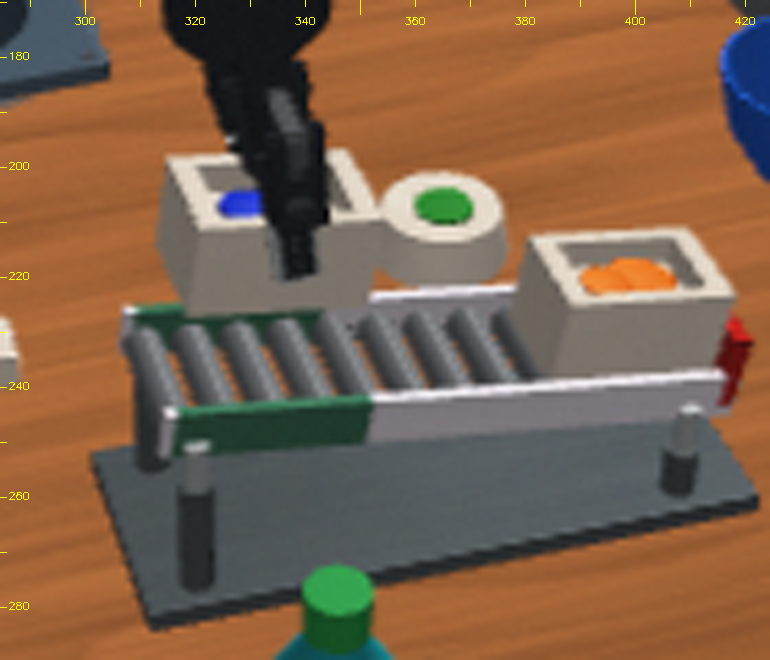

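Amber sits against the stop at about (625,265 in the crop); blue hovers level over the green rails. I'll descend, with contact expected at a TCP z of about 0.139.

{"op": "servo_tool", "data": {"commands": [[50,[-0.02,0.06,0.5],[0,0,0]],[50,[-0.02,0.12,1.0],[0,0,0]],[50,[-0.02,0.17,1.4],[0,0,0]],[50,[-0.02,0.2,1.6],[0,0,0]],[50,[-0.02,0.2,1.7],[0,0,0]],[50,[-0.02,0.2,1.7],[0,0,0]]]}}

```text
time_s: 18.35
tool_pos: [0.5307, 0.0539, 0.1474]
ee_rot: [-3.021, 0.072, -0.006]
force: [1.2, 0.1, -2.1]
width: 0.0589
```

{"op": "servo_tool", "data": {"commands": [[50,[0,0.01,0.05],[0,0,0]],[50,[0,0.01,0.1],[0,0,0]],[50,[0,0.01,0.1],[0,0,0]]]}}

```text
time_s: 18.73
tool_pos: [0.5306, 0.054, 0.1443]
ee_rot: [-3.021, 0.072, -0.006]
force: [-0.1, 0.7, -2.6]
width: 0.0592
```

{"op": "servo_tool", "data": {"commands": [[50,[0,0,0.03],[0,0,0]],[50,[0,0,0.06],[0,0,0]],[50,[0,0,0.06],[0,0,0]]]}}

```text
time_s: 19.1
tool_pos: [0.5305, 0.0542, 0.1424]
ee_rot: [-3.021, 0.072, -0.005]
force: [0.9, 0.1, -2.8]
width: 0.059
```

{"op": "servo_tool", "data": {"commands": [[50,[0,0,0.03],[0,0,0]],[50,[0,0,0.06],[0,0,0]],[50,[0,0,0.06],[0,0,0]]]}}

```text
time_s: 19.48
tool_pos: [0.5306, 0.0544, 0.1407]
ee_rot: [-3.021, 0.072, -0.006]
force: [0.3, -0.6, -2.3]
width: 0.0592
```

{"op": "servo_tool", "data": {"commands": [[50,[0,0,0.03],[0,0,0]],[50,[0,0,0.04],[0,0,0]],[50,[0,0,0.04],[0,0,0]]]}}

```text
time_s: 19.85
tool_pos: [0.5307, 0.0546, 0.1399]
ee_rot: [-3.021, 0.072, -0.006]
force: [-0.3, -0.1, -0.7]
width: 0.059
```

{"op": "servo_tool", "data": {"commands": [[50,[0,0,0.03],[0,0,0]],[50,[0,0,0.03],[0,0,0]],[50,[0,0,0.03],[0,0,0]]]}}

```text
time_s: 20.23
tool_pos: [0.5307, 0.0548, 0.1391]
ee_rot: [-3.021, 0.072, -0.006]
force: [-1.2, 0.6, 3.4]
width: 0.0589
```

{"op": "servo_tool", "data": {"commands": [[50,[0,0,0],[0,0,0]],[80,[0,0,0],[0,0,0]],[100,[0,0,0],[0,0,0]],[100,[0,0,0],[0,0,0]],[100,[0,0,0],[0,0,0]],[100,[0,0,-0.3],[0,0,0]],[100,[0,0,-0.8],[0,0,0]],[100,[0,0,-1.6],[0,0,0]],[100,[0,0,-2.6],[0,0,0]],[100,[0,0,-3],[0,0,0]],[100,[0,0,-3],[0,0,0]],[100,[0,0,-3],[0,0,0]],[100,[0,0,-3],[0,0,0]],[100,[0,0,-3],[0,0,0]],[100,[0,0,-3],[0,0,0]],[100,[0,0,-3],[0,0,0]],[100,[0,0,-3],[0,0,0]],[100,[0,0,-3],[0,0,0]],[100,[0,0,-3],[0,0,0]],[100,[0,0,-3],[0,0,0]]]}}

```text
time_s: 22.72
tool_pos: [0.5301, 0.0439, 0.228]
ee_rot: [-3.021, 0.072, -0.006]
force: [0.2, -0.4, 0.7]
width: 0.0856
```

{"op": "servo_tool", "data": {"commands": [[100,[0,0,0],[0,0,0]],[100,[0,0,0],[0,0,0]],[100,[0,0,0],[0,0,0]],[100,[0,0,0],[0,0,0]],[100,[0,0,0],[0,0,0]],[100,[0,0,0],[0,0,0]],[100,[0,0,0],[0,0,0]],[100,[0,0,0],[0,0,0]]]}}

```text
time_s: 23.72
tool_pos: [0.53, 0.0439, 0.228]
ee_rot: [-3.021, 0.072, -0.005]
force: [0.0, -0.0, 0.2]
width: 0.0851
```

```bash
python3 - <<'E'
from mv import *
for c in('top','scene'): cv2.imwrite(f'pics/{c}10.png',robot.camera(c)['color'][:,:,::-1])
crop('pics/scene10.png','pics/b10.png',285,170,425,290,5.5)
# predicted corners of both moulds if home
Lp=[*LN,.011]
for n,y in(('amber',.188),('blue',.099)):
    sl=(y)/C8
    print(n,'top-face corners scene',proj('scene',[bed(Lp,sx*.03,sl+sy*.045,.05) for sx,sy in((1,-1),(1,1),(-1,1),(-1,-1))]).round(1).tolist())
E
```

```text
amber top-face corners scene [[388.8, 224.5], [418.7, 222.6], [409.8, 210.2], [380.8, 211.8]]
blue top-face corners scene [[357.7, 226.4], [388.9, 224.5], [380.8, 211.8], [350.7, 213.4]]
```

View pics/b10.png

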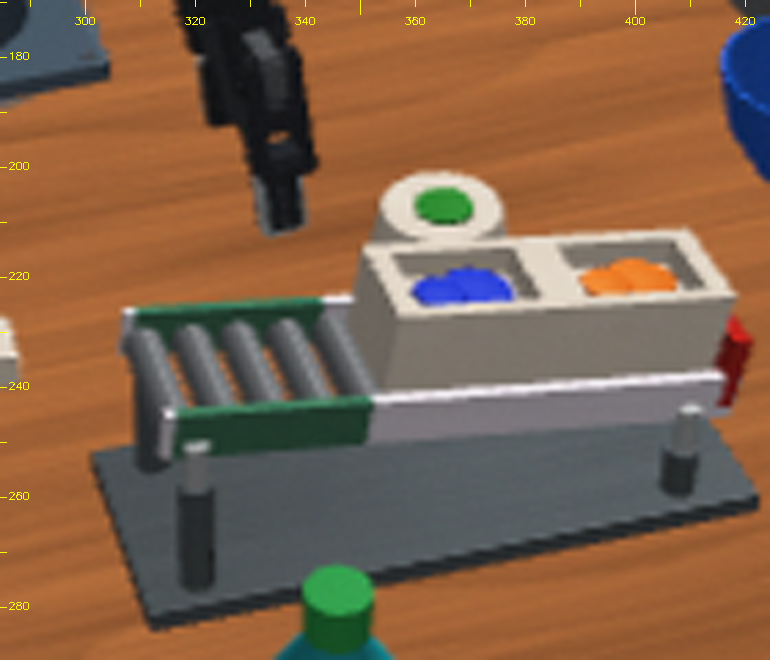

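```bash
python3 -c "
from workcell import robot
print(robot.sign_off())"
```

```text
the job is handed in; nothing more can be done
None
```

Both moulds are loaded and the job is handed in, at about 24 s of the 58 s allowed. I found no failed checks, but the sign-off gives no verdict.

- **Loading:** I lifted amber off its easel first and then blue. Each was turned hollow up over the green end and lowered until I felt the rollers, which put the roller tops about 11–12 mm above their lowest setting. I let go with roughly 5–6 N resting on the rollers.
- **Final position:** The last picture shows amber against the red stop and blue up against amber, both level and between the rails. The corners I compared fall within about 1 px (2–3 mm) of where they should be if both moulds are home.
- **Not checked:** I did not measure whether the other objects on the bench shifted. The wrist force showed no unexpected contact, and the objects in the final picture's crop look untouched.

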